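# Latch the toiletries box on the wardrobe shelf

## Robot

A 7-joint arm with a two-finger parallel gripper is mounted at the origin on the work surface. World frame = base frame: x ahead of the robot, y to its left, z up, the work surface at z = 0. Lengths are in m, angles in rad, forces in N, time in s.
With the tool pointing down it reaches from about 0.425 to 0.925 m from the base axis. Payload 6.8 kg.
Tool frame: the origin (TCP) lies midway between the tips of the shut fingers; the grasp point (between the pads) lies 19 mm behind it; z points along the fingers, y is the line along which they close (so a half turn about z gives the same grasp; the last joint's range is limited). The gripper opens to 85 mm and grips with 20 to 120 N. Pads are 22 mm wide; open, the fingers measure 114 mm over their backs; the gripper's body (76 mm by 85 mm) begins 54 mm behind the grasp point. The pads swing forward as they close: fully open they stand 13 mm farther back than shut.
Start: joints at [-1.22, 0.477, 0.022, 1.555, -0.011, 1.109, -0.083], TCP at [0.299, 0.605, 0.231] pointing down, gripper open.
Joint ranges: [-2.96, 2.96], [-0.34, 2.1], [-1.41, 1.46], [0.24, 2.44], [-1.37, 4.51], [0.17, 1.92], [-2.96, 2.96]. Speed limits (rad/s): [2.39, 2.39, 3.14, 3.14, 3.14, 3.14, 3.14].

## Interface

Orientations are given as a unit quaternion [w, x, y, z].
In Python, from station import bot, imaging gives the robot as it stands.
- The arm moves only by the tool move_arm, never from a script. Its argument "commands" is a list that holds one entry, the list of rows, each a list of 7 numbers: the shift along the tool's x, y, z in m, then the turn, a rotation vector about the tool's x, y, z in degrees, then the finger opening in m, from 0 to 0.0854. In form: [[[x, y, z, rx, ry, rz, grip], ...]]. A call has 1 to 20 rows; each row shifts and turns the commanded pose from where the row before left it, along the tool's axes as they then stand; what a row does not reach is not made up. A row lasts 1/8 s, in which the tool goes at most 62.5 mm and 10.7 degrees, less where a joint would pass 70% of its speed; a pose out of reach is approached as far as the arm can. A call is refused whole if a number of a shift passes 0.0625 or a number of a turn 10.7, either way. A call with a gripper value outside its range is refused whole. The fingers move at their own pace and stop on an object; "squeeze" is the grip in N (left out, the last holds). Time passes only in rows, so rows that do not move let the fingers close. It gives the time, the measured TCP pose, the force, the opening and the grip force at its end, in the units of the state.
- bot.get_obs(): the state, without advancing time (a new reading comes with each control period).
- imaging.read_camera(name): name is "scene" or "top" or "wrist"; returns the picture (400x640x3 uint8, red, green, blue); there is no depth.
- imaging.calibration(name): a dict with "intrinsics" (3x3 intrinsics, pixels), "extrinsics" (4x4, takes a point from camera to world coordinates); the wrist camera has in their place "mount" (4x4, takes a point from camera to tool coordinates, whose origin is the TCP and whose axes are the flange's). Camera axes: x right, y down, z forward; pixel columns grow to the right and rows downward; lengths in m; the calibration is good to about 2 mm. A picture is of the moment at which its call begins: read the wrist's pose just before it. calibration takes no time and is no camera call.
- bot.hand_in(): hands the job in; it is judged then, once.
The state is a dict: "t": time; "q": joint angles; "joint_vel": joint speeds; "joint_torque": joint torques, N m; "eef_pos": TCP position; "tool_rot": TCP orientation; "contact_force": force on the tool from outside, world axes, zero at the start; "torque": the same for the moment, N m; "gripper_width": opening from 0.0 (shut) to 1.0 (fully open); "grasp_force": force on a finger pad.
Only numpy, scipy, OpenCV 4.12 (cv2) and the standard library are available. Lean on these libraries where they do the work, as an engineer would, in place of code of your own. Each camera call takes 0.05 s, during which the arm holds its last target. There are 200 camera calls.

## Task

Of the two lidded boxes on the shelf, one still stands with its lid ajar and its toggle latch undone. Swing that latch's hook over the catch on the lid, then press the latch lever fully down so that the lid is pulled tight and stays latched when you let go.

Things in the scene. Friction and masses are not known exactly. Their poses are not given: they have to be found in the camera images.
- box: The fixed box with the ajar lid, 150 x 170 mm, lid 131 mm high; origin: centre of its underside; +x points to its latch side. On the lid's latch edge sits the steel catch: a ledge at 139 mm with a front lip (outer face x = 91 mm, top 142 mm high) and behind it two stop prongs (outer face x = 79 mm, top 158 mm), heights while ajar. An identical box stands by, already latched.
- hook_tab (a point): Middle of the thumb tab (18 mm wide, 28 long, 3 thick) on top of the hook, a loose wire loop whose crossbar lies 18 mm below this point. y: level, along the crossbar. Start: leans outward, x = 138 mm in the box's frame, 159 mm high. Push it level toward the box, fingertips 148 to 157 mm high, their leading face ending at x = 85 to 92 mm: past upright (some 37 mm) it falls against the prongs.
- lever_pad (a point): Where to press: on top of the latch lever, a steel plate 30 mm wide, sloping up and outward at 30 degrees; its end is 11 mm farther out, 143 mm high. Start: x = 143 mm in the box's frame, 135 mm high. Press straight down at this x until the stop: fingertips 22 mm deep then stand 60 mm above the shelf (narrow ones to 10 mm lower). Takes 3 to 10 N.
- lever (a joint): Latch lever angle, rad: 0 to 0.08 raised (start), grows as it is pressed down, about 1.2 fully home (40 degrees below level). Its pivot is level, at x = 83 mm, 95 mm high in the box's frame. It stays where it is left.
- hook (a joint): Swing of the hook on the lever, rad: 0 leaning 30 degrees outward from upright (lever raised), grows toward the box; about 0.9 when it rests over the catch. As the lever goes down the crossbar drops behind the lip and draws the lid down. It swings freely.
- lid (a joint): Lid angle, rad, about the hinge on the side away from the latch: 0 shut tight, 0.044 ajar (latch edge 7 mm up). A spring lifts it with about 4.5 N at the latch edge, so it stays shut only when latched.

How it is judged:
By the outcome, as a careful person would: the job done as asked, in the order asked, and still so for the second after the job is handed in, with the robot touching nothing.
It also fails if it takes over 40 s, if anything falls off the work surface, if the arm or the gripper's body presses on something with over 40 N, if the wrist force passes 120 N, or if a joint passes its speed limit or range.

## Working session

There is one attempt and no reset: what is moved stays moved. The work goes in short steps, Python scripts to look and compute and a tool call to move; the robot and the scene stay as the last step left them, time stands still between calls to the robot, and variables do not carry over. Pictures are saved under pics/ and viewed, at most 10 in all, crops included, and the job is handed in when it is done.

Besides the shell and the picture viewer there is one more tool, called after "Emit:" by a JSON object that holds its "method" and its "body", one argument or row to a line. move_arm: Moves the arm, as the interface text tells. Its arguments: {"type":"object","properties":{"commands":{"type":"array","items":{"type":"array","items":{"type":"array","items":{"type":"number"}}}},"squeeze":{"type":"number"}},"required":["commands"]}

```bash
mkdir -p pics
python3 - <<'E'
from station import bot, imaging
import cv2, numpy as np
np.set_printoptions(precision=4,suppress=True)
o=bot.get_obs();print(o['t'],o['eef_pos'],o['tool_rot'],o['contact_force'])
for n in("scene","top"):
    im=imaging.read_camera(n);cv2.imwrite(f'pics/{n}0.png',im[:,:,::-1])
    c=imaging.calibration(n);print(n,c['intrinsics'],c['extrinsics'])
print(imaging.calibration("wrist"))
E
```

```text
0.0 [0.2987 0.6047 0.2303] [-0.0002  0.2274  0.9738 -0.0009] [-0.6346  0.4797  0.0865]
scene [[395.8371   0.     323.718 ]
 [  0.     395.8371 199.6091]
 [  0.       0.       1.    ]] [[-0.1068  0.6236 -0.7744  0.9956]
 [ 0.9941  0.0522 -0.0951  0.0692]
 [-0.0189 -0.78   -0.6255  0.5509]
 [ 0.      0.      0.      1.    ]]
top [[430.7853   0.     318.9699]
 [  0.     430.7853 195.8528]
 [  0.       0.       1.    ]] [[-0.024  -0.9951  0.0959  0.3983]
 [-0.9997  0.0231 -0.0112 -0.0143]
 [ 0.0089 -0.0962 -0.9953  0.8424]
 [ 0.      0.      0.      1.    ]]
{'intrinsics': array([[334.726 ,   0.    , 322.7408],
       [  0.    , 334.726 , 196.2346],
       [  0.    ,   0.    ,   1.    ]]), 'mount': array([[ 0.0009, -0.9633, -0.2685,  0.0683],
       [ 1.    ,  0.0008,  0.0003, -0.001 ],
       [-0.0001, -0.2685,  0.9633, -0.1416],
       [ 0.    ,  0.    ,  0.    ,  1.    ]])}
```

View pics/scene0.png

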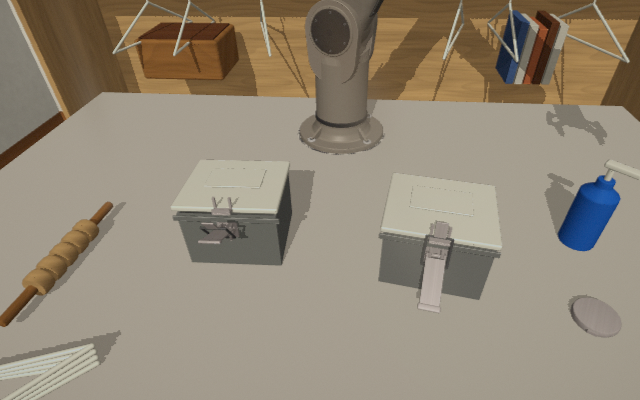

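View pics/top0.png

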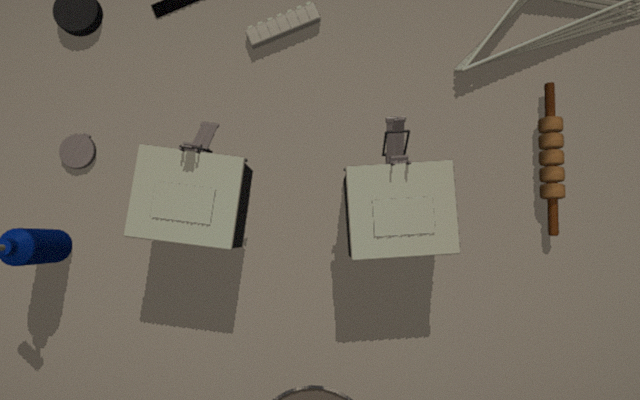

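The open box is the one at the right of the top view (lid corners about (346,166), (453,160), (459,250), (352,259)). Its hook frame leans outward at (396,143), clear of the catch at (399,160). The other box has its lever down.

```bash
cat > h.py <<'E'
from station import bot, imaging
import cv2, numpy as np
from scipy.spatial.transform import Rotation as R
np.set_printoptions(precision=4,suppress=True)
def cast(uv,z,K,T):
    d=T[:3,:3]@np.linalg.solve(K,[uv[0],uv[1],1.]);o=T[:3,3]
    return o+d*(z-o[2])/d[2]
def proj(P,K,T):
    p=T[:3,:3].T@(np.asarray(P)-T[:3,3]);p=K@p;return p[:2]/p[2]
E
python3 - <<'E'
from h import *
c=imaging.calibration("top");K,T=c['intrinsics'],c['extrinsics']
im=cv2.imread('pics/top0.png');hsv=cv2.cvtColor(im,cv2.COLOR_BGR2HSV)
print(im[210,350:354],im[200,365],im[100,400])
roi=np.zeros(im.shape[:2],np.uint8);roi[150:270,335:470]=1
m=((im[:,:,1]>150)).astype(np.uint8)*roi
m=cv2.morphologyEx(m,cv2.MORPH_OPEN,np.ones((5,5)))
cs,_=cv2.findContours(m,0,2);ct=max(cs,key=cv2.contourArea)
ct=cv2.convexHull(ct)
ap=cv2.approxPolyDP(ct,5,True)[:,0];print(ap,cv2.minAreaRect(ct))
P=np.array([cast(p,.129,K,T) for p in ap]);print(P)
rect=cv2.minAreaRect(np.array([cast(p[0],.129,K,T)[:2] for p in ct],np.float32));print(rect)
# lever pad/catch check: lever end around (396,118) at z .143; hook top
print('lever end',cast((396,117),.143,K,T),'catch',cast((399,161),.15,K,T))
c=imaging.calibration("scene");Ks,Ts=c['intrinsics'],c['extrinsics']
E
python3 - <<'E'
import cv2
im=cv2.imread('pics/top0.png')[95:185,340:460]
im2=cv2.imread('pics/scene0.png')[150:270,170:310]
a=cv2.resize(im,(560,420),interpolation=cv2.INTER_CUBIC)
b=cv2.resize(im2,None,fx=4,fy=4,interpolation=2)
cv2.imwrite('pics/c1.png',cv2.resize(b,(560,480)))
E
```

```text
[[128 146 149]
 [134 152 152]
 [129 145 146]
 [128 145 147]] [130 145 149] [108 120 129]Traceback (most recent call last):
  File "<stdin>", line 8, in <module>
ValueError: max() iterable argument is empty
```

View pics/c1.png

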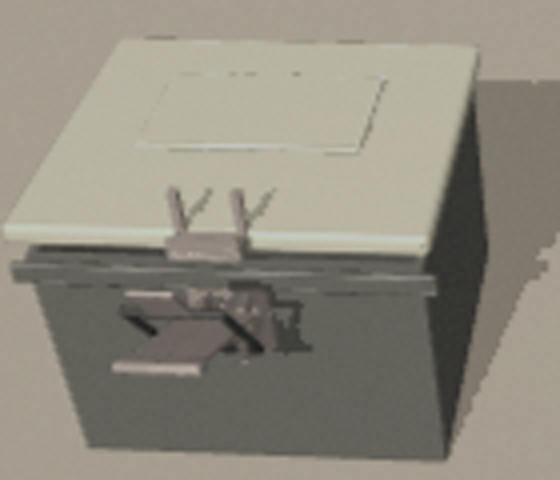

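The crop confirms it: the lid is ajar with bare prongs at the catch, the lever is raised and the hook hangs outward.

```bash
python3 - <<'E'
from h import *
c=imaging.calibration("top");K,T=c['intrinsics'],c['extrinsics']
im=cv2.imread('pics/top0.png')
roi=np.zeros(im.shape[:2],np.uint8);roi[150:270,335:470]=1
m=((im[:,:,1]>132)).astype(np.uint8)*roi
m=cv2.morphologyEx(m,cv2.MORPH_OPEN,np.ones((5,5)))
cs,_=cv2.findContours(m,0,2);ct=cv2.convexHull(max(cs,key=cv2.contourArea))
ap=cv2.approxPolyDP(ct,5,True)[:,0];print(ap.tolist())
g=np.array([cast(p[0],.129,K,T)[:2] for p in ct],np.float32)
(cx,cy),s,a=cv2.minAreaRect(g);print(cx,cy,s,a)
yaw=np.deg2rad((a+45)%90-45);print('yaw',np.rad2deg(yaw))
X=np.array([np.cos(yaw),np.sin(yaw)]);C=np.array([cx,cy])
for n,x in(('lever end',.154),('pad',.143),('tab',.138)):print(n,C+X*x)
for n,x,z in(('lever end',.154,.143),('tab',.138,.159),('lip',.091,.142),('prong',.079,.158)):
    print(n,proj([*(C+X*x),z],K,T))
for q in((396,116),(399,162)):print(cast(q,.145,K,T))
E
python3 -c "
import cv2
im=cv2.imread('pics/top0.png')[95:185,340:460]
cv2.imwrite('pics/c2.png',cv2.resize(im,(720,540),interpolation=2))"
```

```text
[[451, 160], [458, 251], [353, 258], [347, 166]]
0.44257649779319763 -0.1607464849948883 (0.15485124289989471, 0.1786142885684967) 2.110582113265991
yaw 2.110582113265991
lever end [ 0.5965 -0.1551]
pad [ 0.5855 -0.1555]
tab [ 0.5805 -0.1557]
lever end [396.9455 115.8055]
tab [399.5794 122.6532]
lip [399.8094 153.1875]
prong [402.3375 158.5789]
[ 0.5956 -0.1531  0.145 ]
[ 0.5183 -0.1548  0.145 ]
```

View pics/c2.png

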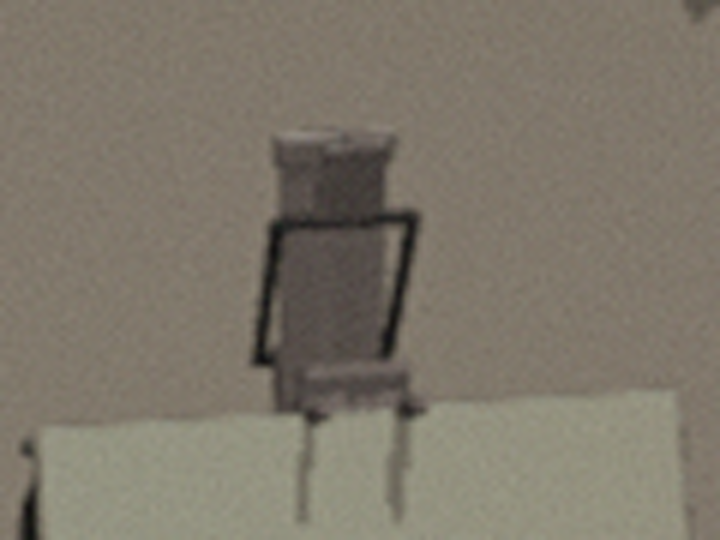

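The top crop shows the lever end at full-image (396,117), the wire crossbar at row about 131 and the catch at (399,158). The lid measures 5% too large, so I'll check its height by triangulating with the scene view.

Run:
```python
from h import *
A=imaging.calibration("top");B=imaging.calibration("scene")
Pm=lambda c:c['intrinsics']@np.linalg.inv(c['extrinsics'])[:3]
# scene crop px/4+(170,150)
sc=lambda u,v:(170+u/4,150+v/4)
names=['lid front +y','lid front -y','lid back -y','lid back +y','lever end mid','prong tip -y','prong +y']
a=[(347,166),(452,160),(458.5,251),(352.5,258.5),(396,117.5),(403+5,163),(393,163)]
b=[sc(424,245),sc(6,232),sc(122,40),sc(477,47),sc(157,367),sc(174,190),sc(237,190)]
X=cv2.triangulatePoints(Pm(A),Pm(B),np.array(a,float).T,np.array(b,float).T);X=(X[:3]/X[3]).T
for n,x,p,q in zip(names,X,a,b):print(n,x,proj(x,A['intrinsics'],A['extrinsics'])-p,proj(x,B['intrinsics'],B['extrinsics'])-q)
# box foot on table
for uv in (sc(88,447),sc(445,460)):print(cast(uv,0,B['intrinsics'],B['extrinsics']))
```

```text
lid front +y [ 0.5154 -0.0695  0.1334] [-0.398   0.0892] [-0.4909 -0.0092]
lid front -y [ 0.5215 -0.2453  0.1331] [-0.4741  0.1816] [-0.5878 -0.0847]
lid back -y [ 0.3704 -0.2497  0.1296] [-0.0799  0.0279] [-0.0821 -0.0093]
lid back +y [ 0.3624 -0.0745  0.1292] [-0.2157  0.0444] [-0.2202 -0.0005]
lever end mid [ 0.5955 -0.1543  0.1356] [-0.3532  0.1132] [-0.4866 -0.0459]
prong tip -y [ 0.515  -0.1685  0.155 ] [ 0.6993 -0.2279] [0.8532 0.0748]
prong +y [ 0.5149 -0.143   0.1568] [ 0.1643 -0.0491] [0.2004 0.0144]
[ 0.5195 -0.241   0.    ]
[ 0.5123 -0.0722  0.    ]
```

Emit:
{"method": "move_arm", "body": {
  "commands": [
    [[0, 0, 0, 0, 0, 0, 0], [0, 0, 0, 0, 0, -4, 0]]
  ]
}}

```text
t: 0.35
eef_pos: [0.2988, 0.6051, 0.231]
tool_rot: [-0.0, 0.193, 0.981, -0.0]
contact_force: [-0.2, 0.6, -0.3]
gripper_width: 0.604
grasp_force: 0.0
```

Emit:
{"method": "move_arm", "body": {
  "commands": [
    [[0, 0, 0, 0, 0, -8.1, 0], [0, 0, 0, 0, 0, -8.1, 0], [0, 0, 0, 0, 0, -8.1, 0], [-0.0176, -0.0452, 0, 0, 0, 0, 0], [-0.0176, -0.0452, 0, 0, 0, 0, 0], [-0.0176, -0.0452, 0, 0, 0, 0, 0], [-0.0176, -0.0452, 0, 0, 0, 0, 0], [-0.0176, -0.0452, 0, 0, 0, 0, 0], [-0.0176, -0.0452, 0, 0, 0, 0, 0], [-0.0176, -0.0452, 0, 0, 0, 0, 0], [-0.0176, -0.0452, 0, 0, 0, 0, 0], [-0.0176, -0.0452, 0, 0, 0, 0, 0], [-0.0176, -0.0452, 0, 0, 0, 0, 0], [-0.0176, -0.0452, 0, 0, 0, 0, 0], [-0.0176, -0.0452, 0, 0, 0, 0, 0], [-0.0176, -0.0452, 0, 0, 0, 0, 0], [-0.0176, -0.0452, 0, 0, 0, 0, 0], [-0.0176, -0.0452, 0, 0, 0, 0, 0], [-0.0176, -0.0452, 0, 0, 0, 0, 0], [0, 0, 0, 0, 0, 0, 0]]
  ]
}}

```text
t: 2.85
eef_pos: [0.606, -0.1128, 0.2311]
tool_rot: [0.0, -0.014, 1.0, -0.001]
contact_force: [-0.3, 0.5, -0.3]
gripper_width: -0.0
grasp_force: 0.0
```

Emit:
{"method": "move_arm", "body": {
  "commands": [
    [[-0.0095, -0.02, 0, 0, 0, -0.4, 0], [-0.0095, -0.02, 0, 0, 0, 0, 0], [0, 0, 0, 0, 0, 0, 0]]
  ]
}}

```text
t: 3.22
eef_pos: [0.6265, -0.1486, 0.2312]
tool_rot: [-0.0, -0.02, 1.0, -0.0]
contact_force: [-0.2, -0.1, -0.2]
gripper_width: -0.001
grasp_force: 0.0
```

Run:
```python
from h import *
o=bot.get_obs();q=o['tool_rot'];print(o['eef_pos'],q)
T=np.eye(4);T[:3,:3]=R.from_quat([*q[1:],q[0]]).as_matrix();T[:3,3]=o['eef_pos']
c=imaging.calibration('wrist');T=T@c['mount'];np.save('T1.npy',T)
im=imaging.read_camera('wrist');cv2.imwrite('pics/w1.png',im[:,:,::-1])
C=np.array([.441,-.159]);y=np.deg2rad(2);X=np.array([np.cos(y),np.sin(y)])
for n,x,z in(('lever end',.154,.143),('tab',.138,.159),('lip',.091,.142),('prong',.079,.158)):
    print(n,proj([*(C+X*x),z],c['intrinsics'],T))
```

```text
[ 0.6265 -0.1486  0.2312] [-0.     -0.0198  0.9998 -0.0005]
lever end [318.4782 158.569 ]
tab [318.215  137.4726]
lip [318.7148  61.0195]
prong [318.439   35.8477]
```

View pics/w1.png

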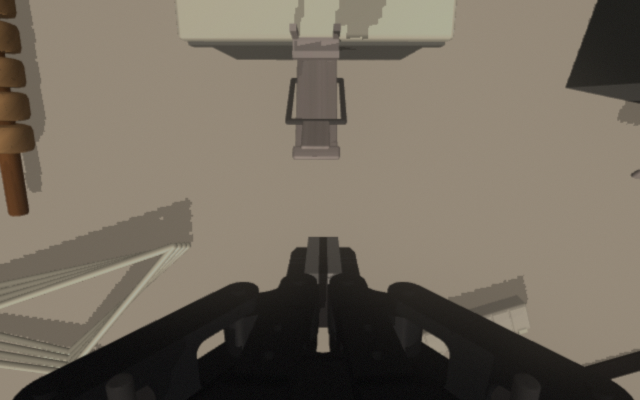

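The wrist view shows the lever end at (316,155), the crossbar at row 121 and the lip at row about 57. All agree with the predictions to a few pixels, so I'll descend outside the hook and push.

Emit:
{"method": "move_arm", "body": {
  "commands": [
    [[0, -0.005, 0.02, 0, 0, 0, 0], [0, 0, 0.02, 0, 0, 0, 0], [0, 0, 0.02, 0, 0, 0, 0], [0, 0, 0.018, 0, 0, 0, 0], [0, 0, 0, 0, 0, 0, 0], [0, 0, 0, 0, 0, 0, 0]]
  ]
}}

```text
t: 4.03
eef_pos: [0.6268, -0.1519, 0.1536]
tool_rot: [0.0, -0.021, 1.0, -0.0]
contact_force: [-0.2, -0.1, 0.4]
gripper_width: 0.004
grasp_force: 0.0
```

Emit:
{"method": "move_arm", "body": {
  "commands": [
    [[0.008, 0, 0, 0, 0, 0, 0], [0.008, 0, 0, 0, 0, 0, 0], [0.007, 0, 0, 0, 0, 0, 0], [0.006, 0, 0, 0, 0, 0, 0], [0.006, 0, 0, 0, 0, 0, 0], [0.006, 0, 0, 0, 0, 0, 0], [0.006, 0, 0, 0, 0, 0, 0], [0.006, 0, 0, 0, 0, 0, 0], [0.006, 0, 0, 0, 0, 0, 0], [0.006, 0, 0, 0, 0, 0, 0], [0.006, 0, 0, 0, 0, 0, 0], [0, 0, 0, 0, 0, 0, 0]]
  ]
}}

```text
t: 5.52
eef_pos: [0.5551, -0.155, 0.1533]
tool_rot: [-0.0, -0.021, 1.0, 0.0]
contact_force: [0.3, 0.2, 1.0]
gripper_width: -0.002
grasp_force: 0.0
```

Emit:
{"method": "move_arm", "body": {
  "commands": [
    [[0.005, 0, 0, 0, 0, 0, 0], [0.005, 0, 0, 0, 0, 0, 0], [0.005, 0, 0, 0, 0, 0, 0], [0, 0, 0, 0, 0, 0, 0], [0, 0, 0, 0, 0, 0, 0], [0, 0, 0, 0, 0, 0, 0]]
  ]
}}

```text
t: 6.28
eef_pos: [0.5408, -0.1555, 0.1533]
tool_rot: [0.0, -0.021, 1.0, 0.0]
contact_force: [0.3, -0.1, -0.3]
gripper_width: 0.0
grasp_force: 0.0
```

Run:
```python
from h import *
a=imaging.read_camera('wrist')[:300,160:480,::-1];b=imaging.read_camera('scene')[130:280,160:320,::-1]
cv2.imwrite('pics/w2.png',np.hstack([a,cv2.resize(b,(320,300))]))
```

```text
(no output)
```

View pics/w2.png

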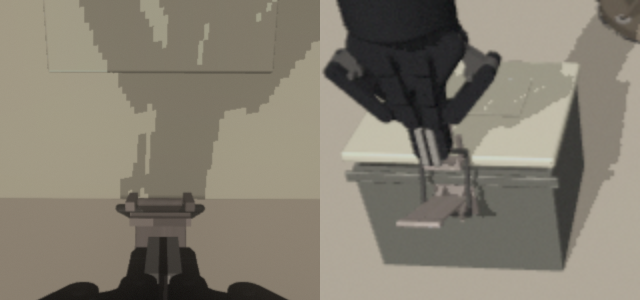

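The wire loop now lies over the catch, against the prongs. I'll back out to above the pad and look again.

Emit:
{"method": "move_arm", "body": {
  "commands": [
    [[-0.006, 0, 0, 0, 0, 0, 0], [-0.01, 0, -0.002, 0, 0, 0, 0], [-0.014, 0, -0.005, 0, 0, 0, 0], [-0.0135, 0, -0.005, 0, 0, 0, 0], [0, 0, 0, 0, 0, 0, 0], [0, 0, 0, 0, 0, 0, 0]]
  ]
}}

```text
t: 7.12
eef_pos: [0.5837, -0.1537, 0.165]
tool_rot: [-0.0, -0.021, 1.0, 0.0]
contact_force: [-0.1, -0.1, 0.6]
gripper_width: 0.001
grasp_force: 0.0
```

Run:
```python
from h import *
print(bot.get_obs()['eef_pos'])
a=imaging.read_camera('wrist')[:300,160:480,::-1];b=imaging.read_camera('scene')[130:280,160:320,::-1]
cv2.imwrite('pics/w3.png',np.hstack([a,cv2.resize(b,(320,300))]))
```

```text
[ 0.5837 -0.1537  0.165 ]
```

View pics/w3.png

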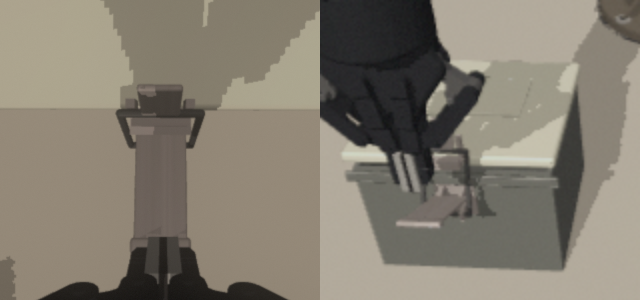

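The hook stays against the prongs with its tab at (160,97) in the left crop, so I'll press the lever.

Emit:
{"method": "move_arm", "body": {
  "commands": [
    [[0, 0, 0.006, 0, 0, 0, 0], [0, 0, 0.006, 0, 0, 0, 0], [0, 0, 0.006, 0, 0, 0, 0], [0, 0, 0.006, 0, 0, 0, 0], [0, 0, 0.006, 0, 0, 0, 0], [0, 0, 0.006, 0, 0, 0, 0], [0, 0, 0.006, 0, 0, 0, 0], [0, 0, 0.006, 0, 0, 0, 0], [0, 0, 0.006, 0, 0, 0, 0], [0, 0, 0.006, 0, 0, 0, 0], [0, 0, 0.006, 0, 0, 0, 0], [0, 0, 0.006, 0, 0, 0, 0], [0, 0, 0.006, 0, 0, 0, 0], [0, 0, 0.004, 0, 0, 0, 0], [0, 0, 0, 0, 0, 0, 0]]
  ]
}}

```text
t: 9.1
eef_pos: [0.5831, -0.1536, 0.0825]
tool_rot: [-0.001, -0.021, 1.0, 0.0]
contact_force: [-0.2, 0.1, -0.3]
gripper_width: -0.003
grasp_force: 0.0
```

Emit:
{"method": "move_arm", "body": {
  "commands": [
    [[0, 0, 0.004, 0, 0, 0, 0], [0, 0, 0.004, 0, 0, 0, 0], [0, 0, 0.004, 0, 0, 0, 0], [0, 0, 0.004, 0, 0, 0, 0], [0, 0, 0.003, 0, 0, 0, 0], [0, 0, 0.002, 0, 0, 0, 0], [0, 0, 0, 0, 0, 0, 0]]
  ]
}}

```text
t: 9.98
eef_pos: [0.584, -0.1536, 0.0621]
tool_rot: [-0.0, -0.021, 1.0, 0.0]
contact_force: [0.8, 0.2, 0.5]
gripper_width: -0.002
grasp_force: 0.1
```

Run:
```python
from h import *
o=bot.get_obs();print(o['eef_pos'],o['contact_force'])
a=imaging.read_camera('wrist')[:300,160:480,::-1];b=imaging.read_camera('scene')[130:280,160:320,::-1]
cv2.imwrite('pics/w4.png',np.hstack([a,cv2.resize(b,(320,300))]))
```

```text
[ 0.584  -0.1536  0.0621] [0.7545 0.2405 0.4612]
```

View pics/w4.png

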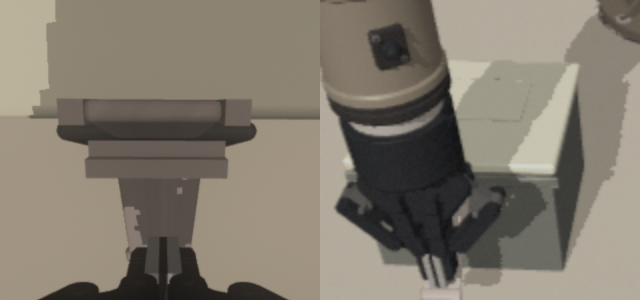

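The lever has followed the fingers down and the crossbar sits behind the lip at row about 130. I'll continue to the stop.

Emit:
{"method": "move_arm", "body": {
  "commands": [
    [[0, 0, 0.002, 0, 0, 0, 0], [0, 0, 0.002, 0, 0, 0, 0], [0, 0, 0.001, 0, 0, 0, 0], [0, 0, 0, 0, 0, 0, 0]]
  ]
}}

```text
t: 10.58
eef_pos: [0.5841, -0.1537, 0.0572]
tool_rot: [0.0, -0.021, 1.0, -0.0]
contact_force: [1.2, -0.1, 0.9]
gripper_width: -0.002
grasp_force: 0.6
```

Emit:
{"method": "move_arm", "body": {
  "commands": [
    [[0, 0, 0.002, 0, 0, 0, 0], [0, 0, 0.001, 0, 0, 0, 0], [0, 0, 0, 0, 0, 0, 0]]
  ]
}}

```text
t: 10.95
eef_pos: [0.5855, -0.1538, 0.0553]
tool_rot: [0.001, -0.021, 1.0, -0.0]
contact_force: [0.5, -0.7, 6.7]
gripper_width: -0.003
grasp_force: 3.0
```

Emit:
{"method": "move_arm", "body": {
  "commands": [
    [[0, 0, 0.0015, 0, 0, 0, 0], [0, 0, 0.0015, 0, 0, 0, 0], [0, 0, 0, 0, 0, 0, 0]]
  ]
}}

```text
t: 11.32
eef_pos: [0.5872, -0.154, 0.0536]
tool_rot: [0.003, -0.021, 1.0, -0.0]
contact_force: [1.7, 0.6, 13.4]
gripper_width: 0.001
grasp_force: 5.5
```

Force rises at the stop (13 N, tip 54 mm high). I'll retreat upward and outward, then check.

Emit:
{"method": "move_arm", "body": {
  "commands": [
    [[0, 0, -0.006, 0, 0, 0, 0], [-0.002, 0, -0.015, 0, 0, 0, 0], [-0.01, 0, -0.025, 0, 0, 0, 0], [-0.01, 0, -0.03, 0, 0, 0, 0], [-0.01, 0, -0.04, 0, 0, 0, 0], [-0.01, 0, -0.04, 0, 0, 0, 0], [0, 0, -0.03, 0, 0, 0, 0], [0, 0, 0, 0, 0, 0, 0], [0, 0, 0, 0, 0, 0, 0]]
  ]
}}

```text
t: 12.45
eef_pos: [0.6252, -0.1518, 0.2367]
tool_rot: [-0.001, -0.021, 1.0, 0.0]
contact_force: [-0.5, -0.5, 0.5]
gripper_width: -0.001
grasp_force: 0.0
```

Run:
```python
from h import *
o=bot.get_obs();print(o['eef_pos'],o['contact_force'])
a=imaging.read_camera('wrist')[:300,160:480,::-1];b=imaging.read_camera('scene')[130:290,160:320,::-1]
cv2.imwrite('pics/w5.png',np.hstack([a,cv2.resize(b,(300,300),interpolation=2)]))
```

```text
[ 0.6252 -0.1518  0.2367] [-0.4567 -0.4708  0.5276]
```

View pics/w5.png

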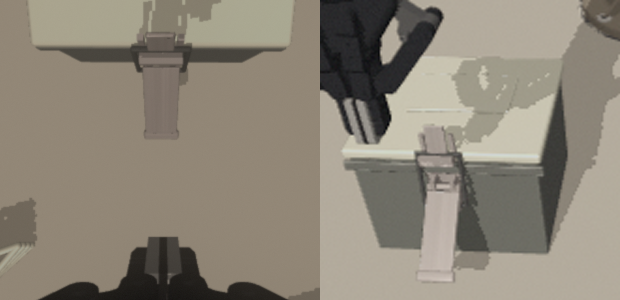

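Run:
```python
from h import *
c=imaging.calibration('scene')
for a in(1.0,1.1,1.15,1.2,1.25):
    t=np.arctan2(48,71)-a;x=.083+.0857*np.cos(t);z=.095+.0857*np.sin(t)
    p=proj([.441+x*.9994,-.159+x*.035,z],c['intrinsics'],c['extrinsics']);print(a,z,p)
print('seen',160+(435-320)*160/300,130+np.array([270,282])*160/300)
```

```text
1.0 0.061191244576732154 [217.1839 278.1409]
1.1 0.053498332173044255 [218.7315 279.4464]
1.15 0.04980272662176975 [219.5225 279.8902]
1.2 0.04622009071565586 [220.3218 280.1963]
1.25 0.04275937917866717 [221.1269 280.3664]
seen 221.33333333333334 [274.  280.4]
```

```bash
python3 -c "
from station import bot
print(bot.hand_in())"
```

```text
the job is handed in; nothing more can be done
None
```

The open box is latched and handed in at about 12.5 s of the 40 s: the hook is over the catch and the lever is fully down (about 1.2 rad in the last camera image). The lid looked shut and the lever stayed down once the arm had backed clear; the judge's result was not shown.

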